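# Tap the start-up buttons in order

## Robot

A 6-joint arm with a two-finger parallel gripper is mounted at the origin on a cart in front of the work surface, level with it; the furniture and walls round the work are solid. World frame = base frame: x ahead of the robot, y to its left, z up, the work surface at z = 0. Lengths are in m, angles in degrees, forces in N, time in s.
With the tool pointing down it reaches from about 0.4 to 0.825 m from the base axis. Payload 7 kg.
Tool frame: the origin (TCP) lies midway between the tips of the shut fingers; the grasp point (between the pads) lies 19 mm behind it (ctrl.hold_point_z is the distance from the TCP to the grasp point, in m); z points along the fingers, y is the line along which they close (so a half turn about z gives the same grasp; the last joint's range is limited). The gripper opens to 88 mm and grips with 3 to 60 N. Pads are 19 mm wide; open, the fingers measure 130 mm over their backs; the gripper's body (78 mm by 193 mm) begins 47 mm behind the grasp point.
Start: joints at [-51.79, 20.546, 0.682, 0, -70.136, -16.507], TCP at [0.25, -0.627, 0.227] pointing down, gripper open.
Joint ranges: [-176.03, 176.03], [-82.01, 121.73], [-58.28, 71.71], [-173.87, 95.51], [-174.79, -0.11], [-173.66, 173.66]. Speed limits (degrees/s): [136.94, 136.94, 172.46, 180, 180, 180].

## Interface

Orientations are given as [roll, pitch, yaw] about the fixed x, y, z axes, in that order (R = Rz(yaw) Ry(pitch) Rx(roll)).
In Python, from plant import ctrl gives the robot as it stands.
- The arm moves only by the tool apply_moves, never from a script. Its argument "deltas" is a list of rows, each an object with "fingers": the finger opening in mm, from 0 to 87.6; "delta_pos": the shift along the tool's x, y, z in mm, a list of three; "angular": the turn, a rotation vector about the tool's x, y, z in degrees, a list of three. A call has 1 to 10 rows; each row is the pose to reach, as a shift and turn from the pose commanded when the call began, along the tool's axes at that moment; what a row does not reach only later rows make up. A row lasts 1/10 s, in which the tool goes at most 50 mm and 8.59 degrees, less where a joint would pass 70% of its speed; a pose out of reach is approached as far as the arm can. A call with a gripper value outside its range is refused whole. The fingers move at their own pace and stop on an object; the grip force is fixed at half the most. Time passes only in rows, so rows that repeat a pose let the fingers close. It gives the time, the measured TCP pose, the force, the opening and the grip force at its end, in the units of the state.
- ctrl.get_obs(): the state, without advancing time (a new reading comes with each control period).
- ctrl.snapshot(name): name is "scene" or "top"; returns the picture (480x640x3 uint8, red, green, blue); there is no depth.
- ctrl.camera_params(name): a dict with "fx", "fy", "cx", "cy" (pixels), "cam_to_world" (4x4, takes a point from camera to world coordinates). Camera axes: x right, y up, looking along -z (the intrinsics and any distortion apply to the point x, -y, -z); pixel columns grow to the right and rows downward; lengths in m; the calibration is good to about 2 mm. A picture is of the moment at which its call begins. camera_params takes no time and is no camera call.
- ctrl.close_job(): hands the job in; it is judged then, once.
The state is a dict: "clock": time; "joint_pos": joint angles; "qvel": joint speeds; "tau": joint torques, N m; "tool_pos": TCP position; "orientation": TCP orientation; "force": force on the tool from outside, world axes, zero at the start; "moment": the same for the moment, N m; "opening": finger opening in m; "gripper_force": force on a finger pad.
Only numpy, scipy, OpenCV 4.12 (cv2) and the standard library are available. Lean on these libraries where they do the work, as an engineer would, in place of code of your own. Each camera call takes 0.05 s, during which the arm holds its last target. There are 200 camera calls.

## Task

Run the start-up sequence on the loose push-button boxes: with the fingertips, lightly tap the green button, then the yellow, then the blue, pushing each cap well down until it is nearly or fully in (the caps stay down by themselves). Do not touch the red box at all, and do not pick up, shove or knock over any of the boxes or the small parts standing among them.

Things in the scene. Friction and masses are not known exactly. Their poses are not given: they have to be found in the camera images.
- green_cap (a point): centre of the top face of the green push-button cap, a flat round cap 33 mm across; unpressed it is 60 mm above the bench, and it sinks with the cap. The coloured cap is 12 mm thick and sits on a short black plunger; its top stands 19 mm proud of the black bezel ring (41 mm across), into which the cap slides. The cap itself is cushioned: it gives about 0.4 mm per newton on top of the plunger's travel and springs back when let go.
- green_key (a joint): how far the plunger under the green cap is pushed down: 0 is fully up, 0.008 m is fully down at its stop. It yields at about 3 N (the cushion has then given about 1.2 mm) and stays at whatever depth it is left (push-to-stay, no return spring).
- green_station: the loose push-button box (about 0.35 kg) that carries the green cap: grey case 64 x 64 mm, 38 mm high without the cap; origin at the centre of its underside, z up; a short cable gland sticks out 11 mm on its +x side. It only stands on the bench, in any of four places with any moderate yaw.
- yellow_cap (a point): centre of the top face of the yellow push-button cap, a flat round cap 33 mm across; unpressed it is 60 mm above the bench, and it sinks with the cap. The coloured cap is 12 mm thick and sits on a short black plunger; its top stands 19 mm proud of the black bezel ring (41 mm across), into which the cap slides. The cap itself is cushioned: it gives about 0.4 mm per newton on top of the plunger's travel and springs back when let go.
- yellow_key (a joint): how far the plunger under the yellow cap is pushed down: 0 is fully up, 0.008 m is fully down at its stop. It yields at about 3 N (the cushion has then given about 1.2 mm) and stays at whatever depth it is left (push-to-stay, no return spring).
- yellow_station: the loose push-button box (about 0.35 kg) that carries the yellow cap: grey case 64 x 64 mm, 38 mm high without the cap; origin at the centre of its underside, z up; a short cable gland sticks out 11 mm on its +x side. It only stands on the bench, in any of four places with any moderate yaw.
- blue_cap (a point): centre of the top face of the blue push-button cap, a flat round cap 33 mm across; unpressed it is 60 mm above the bench, and it sinks with the cap. The coloured cap is 12 mm thick and sits on a short black plunger; its top stands 19 mm proud of the black bezel ring (41 mm across), into which the cap slides. The cap itself is cushioned: it gives about 0.4 mm per newton on top of the plunger's travel and springs back when let go.
- blue_key (a joint): how far the plunger under the blue cap is pushed down: 0 is fully up, 0.008 m is fully down at its stop. It yields at about 3 N (the cushion has then given about 1.2 mm) and stays at whatever depth it is left (push-to-stay, no return spring).
- blue_station: the loose push-button box (about 0.35 kg) that carries the blue cap: grey case 64 x 64 mm, 38 mm high without the cap; origin at the centre of its underside, z up; a short cable gland sticks out 11 mm on its +x side. It only stands on the bench, in any of four places with any moderate yaw.
- red_cap (a point): centre of the top face of the red push-button cap, a flat round cap 33 mm across; unpressed it is 60 mm above the bench, and it sinks with the cap. The coloured cap is 12 mm thick and sits on a short black plunger; its top stands 19 mm proud of the black bezel ring (41 mm across), into which the cap slides. The cap itself is cushioned: it gives about 0.4 mm per newton on top of the plunger's travel and springs back when let go.
- red_key (a joint): how far the plunger under the red cap is pushed down: 0 is fully up, 0.008 m is fully down at its stop. It yields at about 3 N (the cushion has then given about 1.2 mm) and stays at whatever depth it is left (push-to-stay, no return spring).
- red_station: the loose push-button box (about 0.35 kg) that carries the red cap: grey case 64 x 64 mm, 38 mm high without the cap; origin at the centre of its underside, z up; a short cable gland sticks out 11 mm on its +x side. It only stands on the bench, in any of four places with any moderate yaw.
- loose_relay: loose relay with a clear case, 27 x 21 x 34 mm high; origin at the centre of its underside. Bystander among the boxes.
- loose_heat_sink: loose grey finned heat sink, 24 x 36 x 22 mm high; origin at the centre of its underside. Bystander among the boxes.
- loose_dc_motor: loose small silver motor lying down, 28 x 62 x 21 mm high; origin at the centre of its underside. Bystander among the boxes.
There are look-alikes about, which are no part of the job. What is shaped like the red_station but brown is not meant. What is shaped like the green_station but turquoise is not meant.

How it is judged:
By the outcome, as a careful person would: the job done as asked, in the order asked, and still so for the second after the job is handed in, with the robot touching nothing.
It also fails if it takes over 48 s, if anything falls off the work surface, if the arm or the gripper's body presses on something with over 40 N, if the wrist force passes 120 N, or if a joint passes its speed limit or range.

## Working session

There is one attempt and no reset: what is moved stays moved. The work goes in short steps, Python scripts to look and compute and a tool call to move; the robot and the scene stay as the last step left them, time stands still between calls to the robot, and variables do not carry over. Pictures are saved under pics/ and viewed, at most 10 in all, crops included, and the job is handed in when it is done.

Besides the shell and the picture viewer there is one more tool, called after ">>>" by a JSON object that holds its "method" and its "body". apply_moves: Moves the arm, as the interface text tells. Its arguments: {"type":"object","properties":{"deltas":{"type":"array"}},"required":["deltas"]}

```bash
mkdir -p pics; python3 - <<'E'
from plant import ctrl
import cv2
for n in("scene","top"):
    cv2.imwrite(f"pics/{n}0.png",ctrl.snapshot(n)[...,::-1]); p=ctrl.camera_params(n); print(n,p)
o=ctrl.get_obs();print(o)
E
```

```text
scene {'fx': 533.2242244297623, 'fy': 533.2242244297623, 'cx': 321.19586011031555, 'cy': 238.66431243106948, 'cam_to_world': array([[ 0.62391004,  0.56062535, -0.54445889,  0.06602434],
       [-0.78140477,  0.43686939, -0.44559144, -0.48487487],
       [-0.01195243,  0.70345174,  0.71064252,  0.75562711],
       [ 0.        ,  0.        ,  0.        ,  1.        ]])}
top {'fx': 571.3717622602755, 'fy': 571.3717622602755, 'cx': 321.8887882731505, 'cy': 249.18890720941155, 'cam_to_world': array([[ 0.01577357,  0.99178507, -0.12693924,  0.44934714],
       [-0.99985093,  0.01475399, -0.00896831, -0.0796371 ],
       [-0.00702178,  0.12706178,  0.99186995,  1.10082311],
       [ 0.        ,  0.        ,  0.        ,  1.        ]])}
{'clock': 0.1, 'joint_pos': array([-5.17883673e+01,  2.05877759e+01,  6.40878145e-01, -1.91949062e-02,
       -7.01366224e+01, -1.65071745e+01]), 'qvel': array([-0.04947922, -0.16987127,  0.23854892, -0.0498407 ,  0.00459262,
       -0.13124609]), 'tau': array([-1.61977496e-03, -5.84163773e+01,  2.93752098e+01,  7.01556042e+00,
        1.02057066e-02, -5.85200632e-05]), 'tool_pos': array([ 0.24945723, -0.62674964,  0.22572087]), 'orientation': array([ 1.79914794e+02, -6.43158913e-03, -1.58302072e+02]), 'force': array([0.36053565, 0.49458581, 0.493147  ]), 'moment': array([ 0.00342429,  0.03360631, -0.04899439]), 'gripper_force': 0.0, 'opening': 0.08783149973921867}
```

View pics/top0.png

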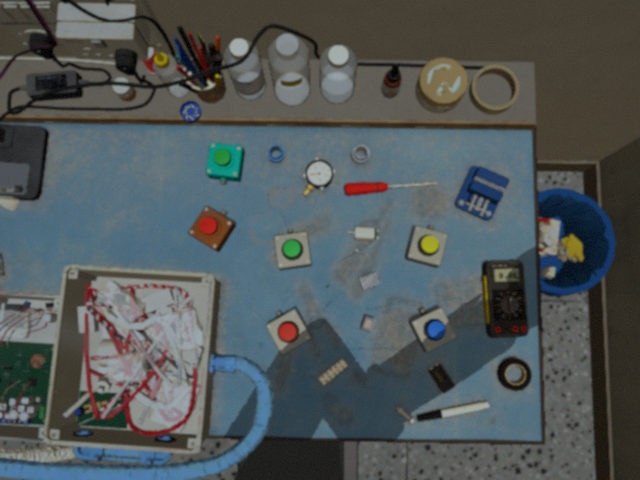

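View pics/scene0.png

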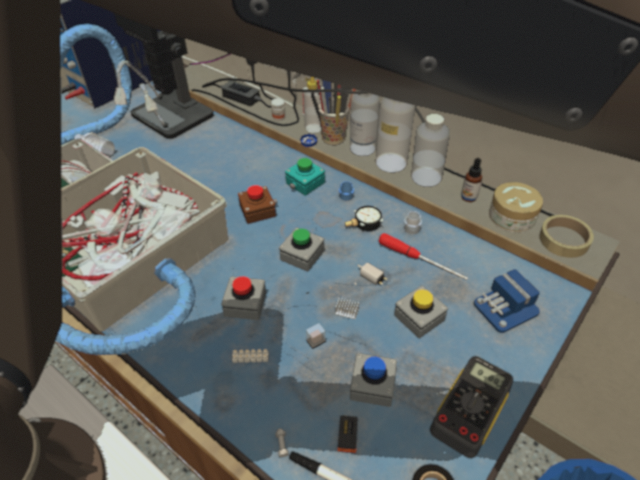

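In the top view, the candidates are:
- **Green:** a grey box with a green cap at (291,249), and a turquoise box with a green cap at (222,157). The grey one is meant.
- **Red (must not be touched):** a grey box at (288,331). The brown one at (208,226) is the look-alike.
- **Yellow:** (429,244).
- **Blue:** (434,328).

Bystanders are the motor (364,233), heat sink (370,281) and relay (368,322). I'll measure the caps and check one crop.

```bash
cat > h.py <<'E'
from plant import ctrl
import cv2, numpy as np
HSV={'green':((45,120,60),(75,255,255)),'yellow':((22,120,90),(35,255,255)),'blue':((105,150,70),(125,255,255)),'red':((0,150,90),(8,255,255))}
def ray(n,u,v):
    p=ctrl.camera_params(n);M=p['cam_to_world']
    d=M[:3,:3]@np.array([(u-p['cx'])/p['fx'],-(v-p['cy'])/p['fy'],-1]);return M[:3,3],d
def at_z(n,u,v,z):
    o,d=ray(n,u,v);return o+d*(z-o[2])/d[2]
def blob(im,col,guess,r=22):
    h=cv2.cvtColor(im,cv2.COLOR_RGB2HSV);m=cv2.inRange(h,*map(np.array,HSV[col]))
    k=np.zeros_like(m);cv2.circle(k,guess,r,255,-1);m&=k
    n,l,s,c=cv2.connectedComponentsWithStats(m);i=1+s[1:,4].argmax()
    return c[i],s[i]
E
python3 - <<'E'
from h import *
G={'top':{'green':(291,249),'yellow':(429,244),'blue':(434,328),'red':(288,331)},'scene':{'green':(301,237),'yellow':(423,299),'blue':(374,369),'red':(241,287)}}
for n in G:
    im=cv2.imread(f'pics/{n}0.png')[...,::-1].copy()
    for c,g in G[n].items():
        b,s=blob(im,c,g);print(n,c,b.round(1),s,at_z(n,*b,.057 if n=='top' else .055).round(4))
for k,(u,v) in {'motor':(364,233),'sink':(370,281),'relay':(368,322)}.items(): print(k,at_z('top',u,v,.02).round(3))
im=cv2.imread('pics/top0.png')[130:370,180:480];cv2.imwrite('pics/crop.png',cv2.resize(im,(750,600),interpolation=cv2.INTER_CUBIC))
E
```

```text
top green [291.6 248.4] [283 240  18  18 258] [ 0.5836 -0.0143  0.057 ]
top yellow [429.3 244. ] [421 236  18  17 247] [ 0.5955 -0.2678  0.057 ]
top blue [435.4 329.2] [427 320  18  19 266] [ 0.4402 -0.2775  0.057 ]
top red [287.5 331.5] [279 323  18  18 269] [ 0.4319 -0.0103  0.057 ]
scene green [301.  236.3] [294 229  15  16 199] [ 0.5845 -0.0121  0.055 ]
scene yellow [422.7 298.6] [413 290  20  19 292] [ 0.597  -0.2656  0.055 ]
scene blue [374.2 367.6] [364 357  21  22 353] [ 0.4401 -0.2766  0.055 ]
scene red [241.5 285.3] [233 277  19  17 254] [ 0.4318 -0.0082  0.055 ]
motor [ 0.62 -0.15  0.02]
sink [ 0.528 -0.162  0.02 ]
relay [ 0.451 -0.159  0.02 ]
```

View pics/crop.png

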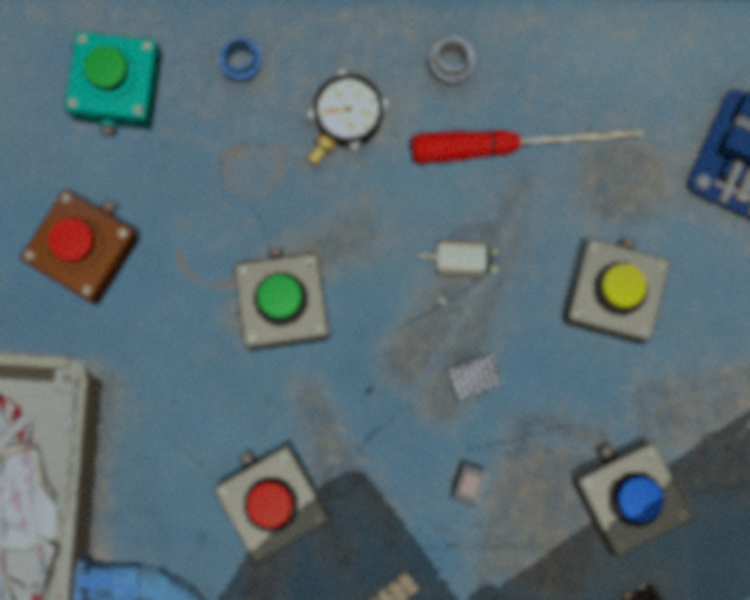

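The crop confirms it: the green cap on the grey case is at crop (280,297), and the turquoise and brown look-alikes are separate, at upper left. Next I'll shut the fingers and travel high towards green.

>>> {"method": "apply_moves", "body": {"deltas": [{"fingers": 0, "delta_pos": [-13, 11, 0], "angular": [0, 0, 0]}, {"fingers": 0, "delta_pos": [-40, 33, 0], "angular": [0, 0, 0]}, {"fingers": 0, "delta_pos": [-75, 62, 0], "angular": [0, 0, 0]}, {"fingers": 0, "delta_pos": [-110, 91, 0], "angular": [0, 0, 0]}, {"fingers": 0, "delta_pos": [-145, 120, 0], "angular": [0, 0, 0]}, {"fingers": 0, "delta_pos": [-180, 150, 0], "angular": [0, 0, 0]}, {"fingers": 0, "delta_pos": [-215, 179, 0], "angular": [0, 0, 0]}, {"fingers": 0, "delta_pos": [-245, 204, 0], "angular": [0, 0, 0]}, {"fingers": 0, "delta_pos": [-265, 220, 0], "angular": [0, 0, 0]}, {"fingers": 0, "delta_pos": [-269, 224, 0], "angular": [0, 0, 0]}]}}

```text
clock: 1.1
tool_pos: [0.4177, -0.3168, 0.2267]
orientation: [180.0, 0.0, -158.1]
force: [-0.8, -0.4, -0.1]
opening: 0.013
gripper_force: 0.0
```

>>> {"method": "apply_moves", "body": {"deltas": [{"fingers": 0, "delta_pos": [-13, 11, 0], "angular": [0, 0, 0]}, {"fingers": 0, "delta_pos": [-40, 33, 0], "angular": [0, 0, 0]}, {"fingers": 0, "delta_pos": [-75, 62, 0], "angular": [0, 0, 0]}, {"fingers": 0, "delta_pos": [-110, 91, 0], "angular": [0, 0, 0]}, {"fingers": 0, "delta_pos": [-145, 120, 0], "angular": [0, 0, 0]}, {"fingers": 0, "delta_pos": [-180, 150, 0], "angular": [0, 0, 0]}, {"fingers": 0, "delta_pos": [-215, 179, 0], "angular": [0, 0, 0]}, {"fingers": 0, "delta_pos": [-245, 204, 0], "angular": [0, 0, 0]}, {"fingers": 0, "delta_pos": [-265, 220, 0], "angular": [0, 0, 0]}, {"fingers": 0, "delta_pos": [-269, 224, 0], "angular": [0, 0, 0]}]}}

```text
clock: 2.1
tool_pos: [0.5845, -0.0098, 0.2259]
orientation: [180.0, -0.0, -158.2]
force: [-0.0, -0.0, 0.2]
opening: 0.0005
gripper_force: 0.0
```

>>> {"method": "apply_moves", "body": {"deltas": [{"fingers": 0, "delta_pos": [1, -3, 15], "angular": [0, 0, 0]}, {"fingers": 0, "delta_pos": [1, -3, 45], "angular": [0, 0, 0]}, {"fingers": 0, "delta_pos": [1, -3, 80], "angular": [0, 0, 0]}, {"fingers": 0, "delta_pos": [1, -3, 115], "angular": [0, 0, 0]}, {"fingers": 0, "delta_pos": [1, -3, 140], "angular": [0, 0, 0]}, {"fingers": 0, "delta_pos": [1, -3, 150], "angular": [0, 0, 0]}, {"fingers": 0, "delta_pos": [1, -3, 150], "angular": [0, 0, 0]}]}}

```text
clock: 2.8
tool_pos: [0.5829, -0.0158, 0.0754]
orientation: [180.0, -0.2, -158.3]
force: [0.1, 0.5, 1.4]
opening: 0.0008
gripper_force: 0.0
```

```bash
python3 - <<'E'
from h import *
a=ctrl.snapshot('scene')[170:290,230:390];b=ctrl.snapshot('top')[180:300,210:370]
cv2.imwrite('pics/g1.png',cv2.resize(np.hstack([a,b])[...,::-1],(800,300),interpolation=cv2.INTER_CUBIC))
o=ctrl.get_obs();print(o['tool_pos'],o['force'])
E
```

```text
[ 0.58462281 -0.01530758  0.07768105] [ 0.59969862  0.2609479  -0.28583874]
```

View pics/g1.png

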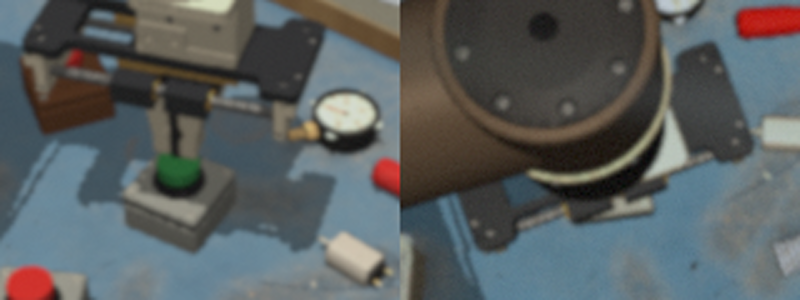

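The fingers are centred over the green cap, seen at (178,170) in the left half. I'll press in small steps and watch the force.

>>> {"method": "apply_moves", "body": {"deltas": [{"fingers": 0, "delta_pos": [0, 1, 8], "angular": [0, 0, 0]}, {"fingers": 0, "delta_pos": [0, 1, 14], "angular": [0, 0, 0]}, {"fingers": 0, "delta_pos": [0, 1, 17], "angular": [0, 0, 0]}, {"fingers": 0, "delta_pos": [0, 1, 19], "angular": [0, 0, 0]}, {"fingers": 0, "delta_pos": [0, 1, 21], "angular": [0, 0, 0]}, {"fingers": 0, "delta_pos": [0, 1, 22], "angular": [0, 0, 0]}, {"fingers": 0, "delta_pos": [0, 1, 22], "angular": [0, 0, 0]}]}}

```text
clock: 3.6
tool_pos: [0.5835, -0.0141, 0.0545]
orientation: [180.0, -0.0, -158.3]
force: [-1.6, 1.2, 2.7]
opening: 0.0003
gripper_force: 1.2
```

>>> {"method": "apply_moves", "body": {"deltas": [{"fingers": 0, "delta_pos": [0, 0, 1], "angular": [0, 0, 0]}, {"fingers": 0, "delta_pos": [0, 0, 2], "angular": [0, 0, 0]}, {"fingers": 0, "delta_pos": [0, 0, 2], "angular": [0, 0, 0]}]}}

```text
clock: 3.9
tool_pos: [0.5836, -0.0141, 0.0525]
orientation: [180.0, 0.0, -158.3]
force: [-1.3, 1.7, 2.9]
opening: 0.0004
gripper_force: 1.3
```

>>> {"method": "apply_moves", "body": {"deltas": [{"fingers": 0, "delta_pos": [0, 0, 1], "angular": [0, 0, 0]}, {"fingers": 0, "delta_pos": [0, 0, 1], "angular": [0, 0, 0]}]}}

```text
clock: 4.1
tool_pos: [0.5836, -0.0142, 0.0515]
orientation: [-180.0, 0.0, -158.3]
force: [-0.8, 1.0, 2.0]
opening: 0.0002
gripper_force: 1.3
```

>>> {"method": "apply_moves", "body": {"deltas": [{"fingers": 0, "delta_pos": [0, 0, 1], "angular": [0, 0, 0]}, {"fingers": 0, "delta_pos": [0, 0, 1], "angular": [0, 0, 0]}]}}

```text
clock: 4.3
tool_pos: [0.5837, -0.0141, 0.0506]
orientation: [-180.0, 0.0, -158.3]
force: [-1.9, 0.5, 3.9]
opening: 0.0006
gripper_force: 2.1
```

>>> {"method": "apply_moves", "body": {"deltas": [{"fingers": 0, "delta_pos": [0, 0, 1], "angular": [0, 0, 0]}, {"fingers": 0, "delta_pos": [0, 0, 1], "angular": [0, 0, 0]}]}}

```text
clock: 4.5
tool_pos: [0.5837, -0.0142, 0.0498]
orientation: [-180.0, 0.0, -158.3]
force: [-1.7, 1.9, 6.1]
opening: 0.0003
gripper_force: 3.1
```

The force rise to 6 N shows the green plunger is at its stop. I'll retract and go to yellow.

>>> {"method": "apply_moves", "body": {"deltas": [{"fingers": 0, "delta_pos": [0, 0, -5], "angular": [0, 0, 0]}, {"fingers": 0, "delta_pos": [0, 0, -20], "angular": [0, 0, 0]}, {"fingers": 0, "delta_pos": [0, 0, -45], "angular": [0, 0, 0]}, {"fingers": 0, "delta_pos": [6, -16, -60], "angular": [0, 0, 0]}, {"fingers": 0, "delta_pos": [18, -52, -60], "angular": [0, 0, 0]}, {"fingers": 0, "delta_pos": [32, -94, -60], "angular": [0, 0, 0]}, {"fingers": 0, "delta_pos": [47, -136, -60], "angular": [0, 0, 0]}, {"fingers": 0, "delta_pos": [61, -178, -60], "angular": [0, 0, 0]}, {"fingers": 0, "delta_pos": [74, -216, -60], "angular": [0, 0, 0]}, {"fingers": 0, "delta_pos": [82, -239, -60], "angular": [0, 0, 0]}]}}

```text
clock: 5.5
tool_pos: [0.5954, -0.2695, 0.1093]
orientation: [-180.0, -0.0, -158.4]
force: [1.0, -0.7, -0.2]
opening: 0.0004
gripper_force: 0.0
```

>>> {"method": "apply_moves", "body": {"deltas": [{"fingers": 0, "delta_pos": [0, 0, 5], "angular": [0, 0, 0]}, {"fingers": 0, "delta_pos": [0, 0, 20], "angular": [0, 0, 0]}, {"fingers": 0, "delta_pos": [0, 0, 30], "angular": [0, 0, 0]}, {"fingers": 0, "delta_pos": [0, 0, 33], "angular": [0, 0, 0]}, {"fingers": 0, "delta_pos": [0, 0, 33], "angular": [0, 0, 0]}]}}

```text
clock: 6.0
tool_pos: [0.5955, -0.266, 0.076]
orientation: [180.0, -0.1, -158.3]
force: [0.2, -0.1, 0.5]
opening: 0.0003
gripper_force: 0.0
```

```bash
python3 - <<'E'
from h import *
s=ctrl.snapshot('scene');a=s[230:350,350:510];b=s[170:290,230:390]
cv2.imwrite('pics/y1.png',cv2.resize(np.hstack([a,b])[...,::-1],(800,300),interpolation=cv2.INTER_CUBIC))
o=ctrl.get_obs();print(o['tool_pos'],o['force'])
E
```

```text
[ 0.59595364 -0.26611366  0.07661648] [-0.26499798  0.66757936  0.93728859]
```

View pics/y1.png

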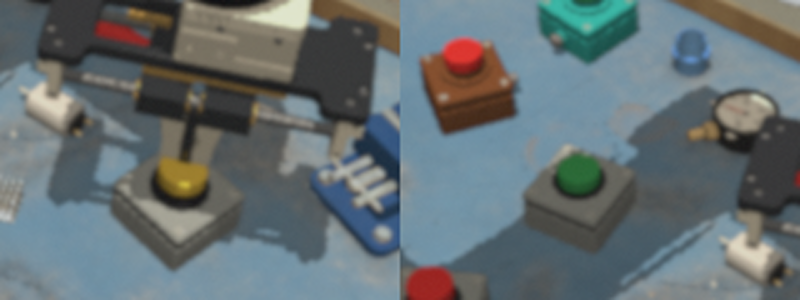

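The fingers are centred over the yellow cap at (183,180). The green cap at (577,172) is down and its box hasn't moved. Now pressing yellow.

>>> {"method": "apply_moves", "body": {"deltas": [{"fingers": 0, "delta_pos": [0, 0, 8], "angular": [0, 0, 0]}, {"fingers": 0, "delta_pos": [0, 0, 14], "angular": [0, 0, 0]}, {"fingers": 0, "delta_pos": [0, 0, 17], "angular": [0, 0, 0]}, {"fingers": 0, "delta_pos": [0, 0, 19], "angular": [0, 0, 0]}, {"fingers": 0, "delta_pos": [0, 0, 21], "angular": [0, 0, 0]}, {"fingers": 0, "delta_pos": [0, 0, 23], "angular": [0, 0, 0]}, {"fingers": 0, "delta_pos": [0, 0, 24], "angular": [0, 0, 0]}, {"fingers": 0, "delta_pos": [0, 0, 25], "angular": [0, 0, 0]}, {"fingers": 0, "delta_pos": [0, 0, 25], "angular": [0, 0, 0]}]}}

```text
clock: 6.95
tool_pos: [0.5958, -0.2666, 0.0515]
orientation: [180.0, 0.0, -158.3]
force: [-0.9, 1.2, 2.5]
opening: 0.0006
gripper_force: 1.2
```

>>> {"method": "apply_moves", "body": {"deltas": [{"fingers": 0, "delta_pos": [0, 0, 1], "angular": [0, 0, 0]}, {"fingers": 0, "delta_pos": [0, 0, 2], "angular": [0, 0, 0]}, {"fingers": 0, "delta_pos": [0, 0, 2], "angular": [0, 0, 0]}]}}

```text
clock: 7.25
tool_pos: [0.5959, -0.2666, 0.0499]
orientation: [-180.0, 0.0, -158.3]
force: [-2.3, 2.0, 5.5]
opening: 0.0005
gripper_force: 3.1
```

Yellow is at its stop too, at 5.5 N. On to blue.

>>> {"method": "apply_moves", "body": {"deltas": [{"fingers": 0, "delta_pos": [0, 0, -5], "angular": [0, 0, 0]}, {"fingers": 0, "delta_pos": [0, 0, -20], "angular": [0, 0, 0]}, {"fingers": 0, "delta_pos": [0, 0, -45], "angular": [0, 0, 0]}, {"fingers": 0, "delta_pos": [10, 3, -60], "angular": [0, 0, 0]}, {"fingers": 0, "delta_pos": [35, 11, -60], "angular": [0, 0, 0]}, {"fingers": 0, "delta_pos": [65, 21, -60], "angular": [0, 0, 0]}, {"fingers": 0, "delta_pos": [95, 31, -60], "angular": [0, 0, 0]}, {"fingers": 0, "delta_pos": [125, 40, -60], "angular": [0, 0, 0]}, {"fingers": 0, "delta_pos": [143, 46, -60], "angular": [0, 0, 0]}, {"fingers": 0, "delta_pos": [149, 48, -60], "angular": [0, 0, 0]}]}}

```text
clock: 8.25
tool_pos: [0.4372, -0.2771, 0.1104]
orientation: [-180.0, 0.0, -158.4]
force: [0.5, -0.9, 0.1]
opening: 0.0003
gripper_force: 0.0
```

>>> {"method": "apply_moves", "body": {"deltas": [{"fingers": 0, "delta_pos": [0, 0, 5], "angular": [0, 0, 0]}, {"fingers": 0, "delta_pos": [0, 0, 20], "angular": [0, 0, 0]}, {"fingers": 0, "delta_pos": [0, 0, 30], "angular": [0, 0, 0]}, {"fingers": 0, "delta_pos": [0, 0, 33], "angular": [0, 0, 0]}, {"fingers": 0, "delta_pos": [0, 0, 33], "angular": [0, 0, 0]}]}}

```text
clock: 8.75
tool_pos: [0.4396, -0.2769, 0.0758]
orientation: [180.0, -0.1, -158.3]
force: [-1.4, -0.0, -0.4]
opening: 0.0006
gripper_force: 0.0
```

```bash
python3 - <<'E'
from h import *
s=ctrl.snapshot('scene');a=s[300:420,290:450];b=s[230:350,350:510]
cv2.imwrite('pics/b1.png',cv2.resize(np.hstack([a,b])[...,::-1],(800,300),interpolation=cv2.INTER_CUBIC))
o=ctrl.get_obs();print(o['tool_pos'],o['force'])
E
```

```text
[ 0.43989875 -0.27704173  0.07630189] [-0.0509606  -0.55569262 -0.13910539]
```

View pics/b1.png

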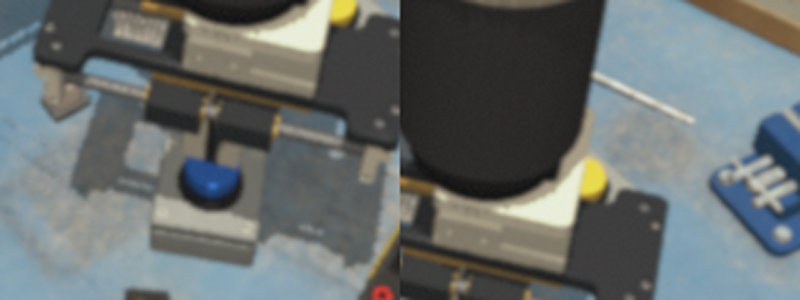

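The fingers are centred over the blue cap at (211,175). Pressing.

>>> {"method": "apply_moves", "body": {"deltas": [{"fingers": 0, "delta_pos": [0, 0, 8], "angular": [0, 0, 0]}, {"fingers": 0, "delta_pos": [0, 0, 14], "angular": [0, 0, 0]}, {"fingers": 0, "delta_pos": [0, 0, 17], "angular": [0, 0, 0]}, {"fingers": 0, "delta_pos": [0, 0, 19], "angular": [0, 0, 0]}, {"fingers": 0, "delta_pos": [0, 0, 21], "angular": [0, 0, 0]}, {"fingers": 0, "delta_pos": [0, 0, 23], "angular": [0, 0, 0]}, {"fingers": 0, "delta_pos": [0, 0, 24], "angular": [0, 0, 0]}, {"fingers": 0, "delta_pos": [0, 0, 25], "angular": [0, 0, 0]}, {"fingers": 0, "delta_pos": [0, 0, 25], "angular": [0, 0, 0]}]}}

```text
clock: 9.7
tool_pos: [0.4395, -0.2771, 0.0515]
orientation: [180.0, -0.0, -158.3]
force: [-0.9, 0.9, 2.9]
opening: 0.0005
gripper_force: 1.2
```

>>> {"method": "apply_moves", "body": {"deltas": [{"fingers": 0, "delta_pos": [0, 0, 1], "angular": [0, 0, 0]}, {"fingers": 0, "delta_pos": [0, 0, 2], "angular": [0, 0, 0]}, {"fingers": 0, "delta_pos": [0, 0, 2], "angular": [0, 0, 0]}]}}

```text
clock: 10.0
tool_pos: [0.4396, -0.2772, 0.0497]
orientation: [-180.0, -0.0, -158.3]
force: [-2.3, 2.1, 6.1]
opening: 0.0005
gripper_force: 3.2
```

>>> {"method": "apply_moves", "body": {"deltas": [{"fingers": 0, "delta_pos": [0, 0, -5], "angular": [0, 0, 0]}, {"fingers": 0, "delta_pos": [0, 0, -20], "angular": [0, 0, 0]}, {"fingers": 0, "delta_pos": [0, 0, -50], "angular": [0, 0, 0]}, {"fingers": 0, "delta_pos": [0, 0, -90], "angular": [0, 0, 0]}, {"fingers": 0, "delta_pos": [0, 0, -130], "angular": [0, 0, 0]}, {"fingers": 0, "delta_pos": [10, -8, -160], "angular": [0, 0, 0]}, {"fingers": 0, "delta_pos": [35, -29, -175], "angular": [0, 0, 0]}, {"fingers": 0, "delta_pos": [65, -54, -175], "angular": [0, 0, 0]}, {"fingers": 0, "delta_pos": [90, -75, -175], "angular": [0, 0, 0]}, {"fingers": 0, "delta_pos": [100, -83, -175], "angular": [0, 0, 0]}]}}

```text
clock: 11.0
tool_pos: [0.3763, -0.393, 0.2248]
orientation: [-180.0, 0.0, -158.4]
force: [0.4, 0.7, -0.6]
opening: 0.0007
gripper_force: 0.0
```

>>> {"method": "apply_moves", "body": {"deltas": [{"fingers": 0, "delta_pos": [10, -8, 0], "angular": [0, 0, 0]}, {"fingers": 0, "delta_pos": [35, -29, 0], "angular": [0, 0, 0]}, {"fingers": 0, "delta_pos": [70, -58, 0], "angular": [0, 0, 0]}, {"fingers": 0, "delta_pos": [105, -88, 0], "angular": [0, 0, 0]}, {"fingers": 0, "delta_pos": [140, -117, 0], "angular": [0, 0, 0]}, {"fingers": 0, "delta_pos": [175, -146, 0], "angular": [0, 0, 0]}, {"fingers": 0, "delta_pos": [195, -162, 0], "angular": [0, 0, 0]}, {"fingers": 0, "delta_pos": [206, -172, 0], "angular": [0, 0, 0]}, {"fingers": 0, "delta_pos": [206, -172, 0], "angular": [0, 0, 0]}]}}

```text
clock: 11.9
tool_pos: [0.249, -0.6281, 0.2236]
orientation: [179.9, -0.0, -158.4]
force: [0.5, 0.3, 0.5]
opening: 0.0002
gripper_force: 0.0
```

```bash
python3 - <<'E'
from h import *
G={'top':{'green':(291,249),'yellow':(429,244),'blue':(434,328),'red':(288,331)},'scene':{'green':(301,237),'yellow':(423,299),'blue':(374,369),'red':(241,287)}}
for n in G:
    im=ctrl.snapshot(n);cv2.imwrite(f'pics/{n}9.png',im[...,::-1])
    for c,g in G[n].items():
        b,s=blob(im,c,g);print(n,c,b.round(1),s[:])
a=cv2.imread('pics/top0.png')[190:370,260:480];b=cv2.imread('pics/top9.png')[190:370,260:480]
cv2.imwrite('pics/cmp.png',cv2.resize(np.hstack([a,b]),(800,327)));print(np.abs(a.astype(int)-b).max())
E
```

```text
top green [291.7 248.7] [283 240  18  18 261]
top yellow [428.7 244.4] [420 236  18  18 256]
top blue [434.8 329.2] [426 320  19  19 270]
top red [287.4 331.5] [279 323  18  18 271]
scene green [301.  239.6] [293 233  17  14 198]
scene yellow [422.1 301.4] [412 293  21  18 294]
scene blue [373.9 370.3] [363 360  22  21 351]
scene red [241.5 285.3] [233 277  19  17 255]
44
```

View pics/cmp.png

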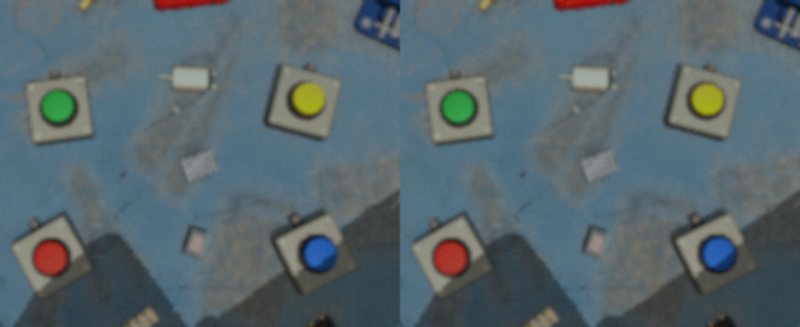

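View pics/scene9.png

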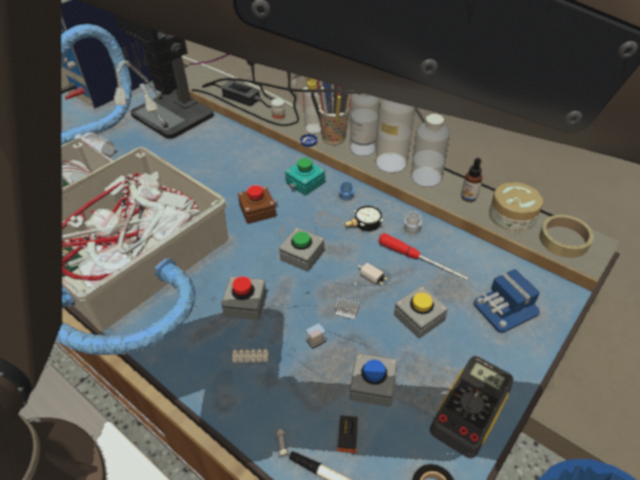

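In the scene view, the green (301,240), yellow (422,301) and blue (374,370) caps are each about 3 px lower. Red and its box are unchanged, and the before/after top views show no visible movement of the boxes or small parts. Handing in.

```bash
python3 -c "
from plant import ctrl
print(ctrl.close_job())"
```

```text
the job is handed in; nothing more can be done
None
```

I pressed green, then yellow, then blue down to their stops at about 6 N each, left the red box untouched, saw no box or small part moved in the final pictures, and handed the job in at about 12 s; no verdict was shown.

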